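Fit and snug a band clamp on a barbed manifold outlet

TASK

Slide the loose steel band clamp down over the barbed outlet of the water manifold until it sits fully home, flat on the shoulder below the barbs, and let go of it. Then turn its upright thumb key clockwise until the band grips the outlet snugly, without ramming the clamp down or overtightening it, and let go. Leave the other things on the table where they are.

Things in the scene. Friction and masses are not known exactly. Their poses are not given: they have to be found in the camera images.
- manifold: Steel water manifold screwed to the table: a 100 x 80 mm block, 26 mm high, with capped brass side ports and one upright round outlet in its middle. Origin: middle of its underside, z up. The outlet, by height above the table: a flange of 52 mm diameter up to 32 mm, a shoulder of 38 mm diameter up to 46 mm, then the stub, up to its tip at 84 mm.
- seat (a point): The middle of the flat top of the outlet's shoulder, 46 mm above the table, on the outlet's axis; z up. The band's underside must come to rest here. From here a smooth grey sleeve of 26 mm diameter stands 18 mm high: the part that the band grips.
- barbs (a point): On the outlet's axis, 24 mm above the seat, in the steel barb zone (28 mm diameter, 18 to 30 mm above the seat, then tapering to an 18 mm tip 38 mm above it). Three rounded springy barbs stand out here to 37 mm diameter. A clamp pushed down presses them in (about 3 to 20 N downward; its own weight does not do it); when it is home they stand out above it.
- clamp: Loose steel band clamp, about 0.17 kg, lying flat on the table at the start: a round slotted band, 46 mm outer and 30 to 33 mm inner diameter, 16 mm high, with a gear housing (20 x 26 mm, 21 mm high) on its +x side that carries the upright thumb key. Origin: middle of the band's underside, z up along the bore, +x towards the key.
- bore (a point): The middle of the band's underside. The band can be held from above by its outside across the clamp's y axis (46 mm wide); the outlet then passes up between the fingers. Three shoes inside the band close in together on the sleeve as the key is turned; how far they are open at the start differs. Keep the press on the manifold below 60 N.
- wing (a point): The middle of the thumb key's flat wing, on the key's upright axis, 35 mm from the bore's axis along the clamp's +x and 50 mm above the band's underside. The wing is 26 mm long (this point's x axis), 9 mm thick (its y axis: pinch it there), 20 mm high; its top is 60 mm and its underside 40 mm above the band's underside, clear above the outlet's tip.
- key_foot (a point): The key's upright axis at the top of the housing, 21 mm above the band's underside. Clockwise from above closes the band. The key turns with about 0.1 N m for 0.8 to 1.5 rad (regrasp it as needed), then, once the shoes meet the sleeve, the torque climbs by about 0.5 N m per rad. Snug is 0.15 to 0.35 N m; above about 0.5 N m it is overtight. The gear holds when let go.
- paint_marker: paint marker, 120 mm long, 15 mm thick, lying between the task's things; a bystander, origin at the middle of its underside
- portion_cup: empty clear portion cup, 65 mm across, 33 mm high; a bystander, origin at the middle of its underside
- salt_shaker: small salt shaker with a grey metal cap, 44 mm across, 90 mm high; a bystander, origin at the middle of its underside
- label_roll: roll of white labels, 62 mm across, 28 mm high; a bystander, origin at the middle of its underside
- sauce_bottle: dark sauce bottle with a red cap, 66 mm across, 165 mm high; a bystander, origin at the middle of its underside
- deli_cup: deli cup with a blue lid, 86 x 78 mm, 59 mm high; a bystander, origin at the middle of its underside
Mind the look-alikes: they are no part of the job. Leave any red look-alike of the clamp alone.

How it is judged:
On the way, in this order (a step that is already met when the one before it is completed fails the run):
1. the clamp is fully home on the shoulder below the barbs, let go of and not yet tightened (z of bore in the frame of seat between -0.003 and 0.0025 m and angle between the z axis of clamp and the z axis of manifold, either way round below 0.1 rad and horizontal distance between bore and seat below 0.005 m and contact force between clamp and manifold below 12 N and contact force between the fingers and clamp below 0.2 N), for 0.2 s.
2. the band grips the outlet (z of bore in the frame of seat between -0.003 and 0.0025 m and angle between the z axis of clamp and the z axis of manifold, either way round below 0.1 rad and contact force between clamp and manifold above 15 N), for 0.3 s.
At the end, for the whole second after the job is handed in: The clamp rests untouched on the outlet, its underside within 2.5 mm of the shoulder, level within 0.1 rad and centred within 3 mm, and its band presses the outlet with more than 15 N in all (three shoes together) (all of step 2 and horizontal distance between bore and seat below 0.003 m and linear speed of clamp below 0.01 m/s and contact force between the fingers and clamp below 0.2 N).
It fails at once if the clamp presses the manifold with more than 200 N in all (overtightened or rammed) (contact force between clamp and manifold above 200 N).
It fails at once if a bystander is pushed more than 30 mm from its place (distance of any of paint_marker, portion_cup, salt_shaker, label_roll, sauce_bottle, deli_cup from where it was at the start of the episode above 0.03 m).
It fails at once if the clamp is rammed on the manifold with more than 80 N by its band (contact force between clamp and manifold above 80 N and z of the grasp point in the frame of seat below 0.038 m and horizontal distance between the grasp point and bore below 0.02 m).
It also fails if it takes over 72 s, if anything falls off the work surface, if the arm or the gripper's body presses on something with over 40 N, if the wrist force passes 120 N, or if a joint passes its speed limit or range.

ROBOT

A 6-joint arm with a two-finger parallel gripper is mounted at the origin on a cart in front of the work surface, level with it; the furniture and walls round the work are solid. World frame = base frame: x ahead of the robot, y to its left, z up, the work surface at z = 0. Lengths are in m, angles in rad, forces in N, time in s.
With the tool pointing down it reaches from about 0.25 to 0.8 m from the base axis. Payload 8.5 kg.
Tool frame: the origin (TCP) lies at the very end of the fingers, on their centre line; the grasp point (between the pads) lies 19 mm behind it (robot.hold_point_z is the distance from the TCP to the grasp point, in m); x points along the fingers, y is the direction in which the jaws open and shut, and the axes are right-handed (so a half turn about x gives the same grasp; the last joint's range is limited). The gripper opens to 85 mm and grips with 20 to 120 N. Pads are 22 mm wide; open, the fingers measure 114 mm over their backs; the gripper's body (76 mm by 85 mm) begins 54 mm behind the grasp point. The pads swing forward as they close: fully open they stand 13 mm farther back than shut.
Start: joints at [1.174, 0.238, -0.013, 1.319, 0, 1.571], TCP at [0.203, 0.484, 0.231] pointing down, gripper open.
Joint ranges: [-2.66, 2.66], [-1.03, 1.9], [-1.14, 1.46], [-1.82, 2.27], [-1.45, 1.34], [-3.14, 3.14]. Speed limits (rad/s): [2.22, 2.22, 2.79, 3.14, 3.14, 3.14].

INTERFACE

Orientations are given as a unit quaternion [w, x, y, z].
In Python, from bench import robot gives the robot as it stands. Calls block until the motion is done:
- robot.move_pose(position, orientation): joint-space move of the TCP to a pose.
- robot.move_straight(position, rotation=None, speed=0.15): straight line of the TCP; rotation=None keeps the orientation; speed is the mean speed in m/s.
- robot.move_j(angles): joint-space move.
- robot.grip(opening): opening from 0.0 (shut) to 1.0 (fully open); the grip force is fixed at half the most; returns when the fingers have stopped.
- robot.wait(seconds).
- robot.ik(position, orientation): joint angles nearest the present ones, or None.
- robot.snapshot(name): name is "scene" or "top"; returns the picture (400x640x3 uint8, blue, green, red); there is no depth.
- robot.camera_model(name): a dict with "K" (3x3 intrinsics, pixels), "k1" (the pictures are not rectified: a ray, as slopes to the right and down, at radius r is drawn at 1 + k1 r^2 times it, then the intrinsics apply), "pose" (4x4, takes a point from camera to world coordinates). Camera axes: x right, y up, looking along -z (the intrinsics and any distortion apply to the point x, -y, -z); pixel columns grow to the right and rows downward; lengths in m; the calibration is good to about 2 mm. A picture is of the moment at which its call begins. camera_model takes no time and is no camera call.
A pose or a line that the arm cannot do raises robot.Unreachable and nothing moves.
- robot.sign_off(): hands the job in, once; it reports no verdict.
Readings, each from a call of its own:
- robot.current_time_s(): time.
- robot.current_qpos(): joint angles.
- robot.current_joint_vel(): joint speeds.
- robot.current_joint_torque(): joint torques, N m.
- robot.current_eef_pos(): TCP position.
- robot.current_orientation(): TCP orientation.
- robot.current_force(): force on the tool from outside, world axes, zero at the start.
- robot.current_moment(): the same for the moment, N m.
- robot.current_opening(): opening from 0.0 (shut) to 1.0 (fully open).
Only numpy, scipy, OpenCV 4.12 (cv2) and the standard library are available. Lean on these libraries where they do the work, as an engineer would, in place of code of your own. Each camera call takes 0.05 s, during which the arm holds its last target. There are 200 camera calls.

## Working session

There is one attempt and no reset: what is moved stays moved. The work goes in short steps, each a Python script; the robot and the scene stay as the last script left them, time stands still between calls to the robot, and variables do not carry over. Pictures are saved under pics/ and viewed, about 8 in all and at most 12, crops included, and the job is handed in when it is done.

```bash
mkdir -p pics; ls
python3 - <<'E'
from bench import robot
import cv2,numpy as np
for n in("scene","top"):
    cv2.imwrite(f"pics/{n}0.png",robot.snapshot(n)); m=robot.camera_model(n); print(n,np.round(m["K"],1).tolist(),m["k1"],np.round(m["pose"],3).tolist())
print(robot.current_orientation(),robot.hold_point_z,robot.current_time_s())
E
```

```text
pics
scene [[402.0, 0.0, 322.0], [0.0, 402.0, 200.2], [0.0, 0.0, 1.0]] -0.003123544220152298 [[0.54, 0.63, -0.558, -0.033], [-0.842, 0.4, -0.363, -0.599], [-0.005, 0.666, 0.746, 0.895], [0.0, 0.0, 0.0, 1.0]]
top [[361.6, 0.0, 312.1], [0.0, 361.6, 198.3], [0.0, 0.0, 1.0]] -0.0016775078850468235 [[0.03, 0.981, -0.191, 0.423], [-1.0, 0.028, -0.012, -0.19], [-0.007, 0.191, 0.982, 0.931], [0.0, 0.0, 0.0, 1.0]]
[ 0.69314347  0.13893041  0.69332835 -0.13980799] 0.0187 0.1
```

View pics/top0.png

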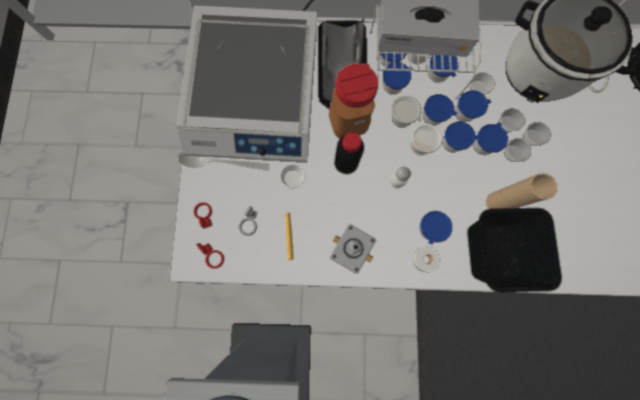

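View pics/scene0.png

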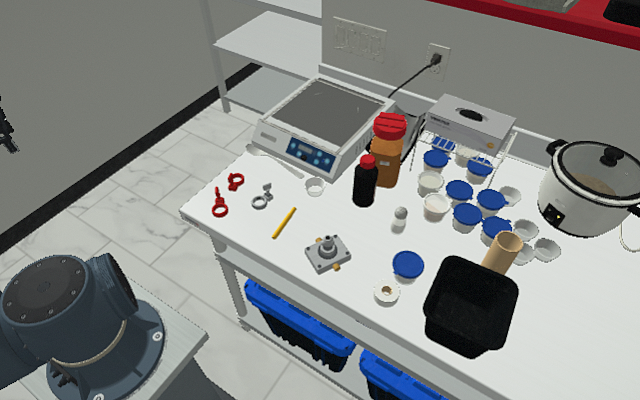

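Candidates for the clamp in the top view: red ones at (203,214) and (213,255), and a steel one at (248,224). The steel one fits the description. I'll confirm it in an enlarged crop, along with the manifold at (353,247).

Run:
```python
import cv2,numpy as np
t=cv2.imread("pics/top0.png");s=cv2.imread("pics/scene0.png")
r=lambda im,x,y,w,h,k:cv2.resize(im[y:y+h,x:x+w],None,fx=k,fy=k,interpolation=cv2.INTER_NEAREST)
a=np.hstack([r(t,228,200,40,40,9),r(t,328,220,50,50,7)[:350,:350] if 0 else cv2.resize(t[222:277,326:381],(360,360),interpolation=0)])
b=np.hstack([r(s,245,175,40,25,9),cv2.resize(s[228:278,298:358],(360,300),interpolation=0)[:225]])
cv2.imwrite("pics/crop1.png",np.vstack([a,b]))
```

```text
(no output)
```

View pics/crop1.png

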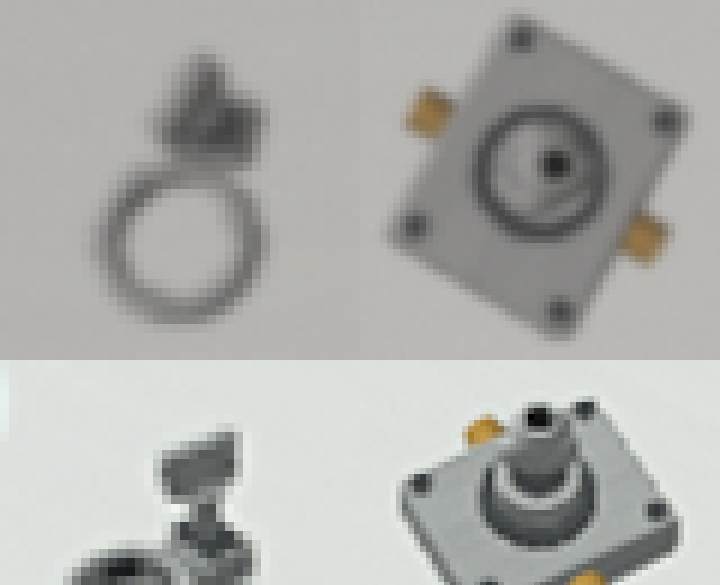

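Confirmed. The steel clamp's ring is at top (248.5,227) with its key on the upper (+x world) side. The manifold outlet's tip hole is at top (355.5,247) and its flange centre at (353.6,248.4).

```bash
cat > h.py <<'E'
import cv2,numpy as np
from bench import robot
from scipy.spatial.transform import Rotation as R
def ray(n,px):
    m=robot.camera_model(n);K=np.array(m["K"]);P=np.array(m["pose"])
    d=np.array([(px[0]-K[0,2])/K[0,0],(px[1]-K[1,2])/K[1,1]]);u=d.copy()
    for _ in range(5): u=d/(1+m["k1"]*(u@u))
    return P[:3,3],P[:3,:3]@np.array([u[0],-u[1],-1])
def onz(n,px,z):
    o,d=ray(n,px);return o+d*(z-o[2])/d[2]
def proj(n,p):
    m=robot.camera_model(n);K=np.array(m["K"]);P=np.array(m["pose"])
    c=P[:3,:3].T@(np.array(p)-P[:3,3]);u=np.array([c[0],-c[1]])/-c[2];u=u*(1+m["k1"]*(u@u))
    return K[:2,:2]@u+K[:2,2]
def quat(yaw):  # tool x down, tool y (jaw axis) at world angle yaw
    x=np.array([0,0,-1.]);y=np.array([np.cos(yaw),np.sin(yaw),0])
    q=R.from_matrix(np.c_[x,y,np.cross(x,y)]).as_quat();return q[[3,0,1,2]]
E
python3 - <<'E'
from h import *
t=cv2.imread("pics/top0.png");s=cv2.imread("pics/scene0.png")
for n,im,(x,y,w,h) in(("top",t,(228,200,40,40)),("scene",s,(245,180,40,40))):
    g=im[y:y+h,x:x+w].mean(2);bg=np.median(g);m=(g<bg-22).astype(np.uint8)
    c,hi=cv2.findContours(m,cv2.RETR_CCOMP,cv2.CHAIN_APPROX_NONE)
    for k,cc in enumerate(c):
        if cv2.contourArea(cc)<10: continue
        M=cv2.moments(cc);e=cv2.fitEllipse(cc);px=(M["m10"]/M["m00"]+x,M["m01"]/M["m00"]+y)
        print(n,hi[0,k,3],M["m00"],np.round(px,2),np.round(e,1).tolist() if 0 else (np.round(e[0],2)+[x,y],np.round(e[1],1)),onz(n,px,.008).round(4))
print("tip",onz("top",(355.5-.5,246.9-.5),.084),"scene tip",onz("scene",((538-360)/6+298-.5,(418-360)/6+228-.5),.084))
print("flange",onz("top",(353.15,247.9),.03),"screws",onz("top",(353.0,248),.026))
print("wing top",onz("top",(250.5,208.9),.05),"scene",onz("scene",(266.7,186.2),.05))
E
```

```text
top -1 359.5 [248.61 222.49] (array([248.54, 222.74]), array([16.8, 29.8])) [ 0.535  -0.0172  0.008 ]
top 0 128.0 [247.8  226.46] (array([247.79, 226.46]), array([12.4, 13.4])) [ 0.5248 -0.0158  0.008 ]
scene -1 290.5 [262.4 198.2] (array([262.51, 197.63]), array([15.8, 29.4])) [ 0.5414 -0.014   0.008 ]
scene 1 47.0 [259.   202.27] (array([259.02, 202.24]), array([ 5.9, 10.5])) [ 0.5233 -0.0156  0.008 ]
tip [ 0.47722852 -0.28245656  0.084     ] scene tip [ 0.47568717 -0.28241922  0.084     ]
flange [ 0.47684003 -0.28380803  0.03      ] screws [ 0.47681971 -0.28385442  0.026     ]
wing top [ 0.56383474 -0.02760351  0.05      ] scene [ 0.55795463 -0.0229326   0.05      ]
```

Run:
```python
from h import *
M=R.from_quat(robot.current_orientation()[[1,2,3,0]] if hasattr(robot.current_orientation(),'shape') else np.array(robot.current_orientation())[[1,2,3,0]]).as_matrix()
print(M.round(2).tolist())
print("housing",onz("top",(251.2,214.5),.021))
for nm,p in(("pick",[.5245,-.0157,.003]),("place",[.477,-.283,.06]),("key",[.511,-.292,.087])):
    for y in (-1.82,-1.5,-1,-.5,0,.5,1,1.32,1.57,2,2.5):
        q=robot.ik(p,quat(y)); print(nm,y,None if q is None else np.round(q,2).tolist())
```

```text
[[-0.0, 0.39, 0.92], [-0.0, 0.92, -0.39], [-1.0, -0.0, -0.0]]
housing [ 0.55409116 -0.02493797  0.021     ]
pick -1.82 [-0.03, 0.42, -0.39, 0.76, 0.0, -2.92]
pick -1.5 [-0.03, 0.42, -0.39, 0.76, 0.0, 3.04]
pick -1 [-0.03, 0.42, -0.39, 0.76, 0.0, 2.54]
pick -0.5 [-0.03, 0.42, -0.39, 0.76, 0.0, 2.04]
pick 0 [-0.03, 0.42, -0.39, 0.76, 0.0, 1.54]
pick 0.5 [-0.03, 0.42, -0.39, 0.76, 0.0, 1.04]
pick 1 [-0.03, 0.42, -0.39, 0.76, 0.0, 0.54]
pick 1.32 [-0.03, 0.42, -0.39, 0.76, 0.0, 0.22]
pick 1.57 [-0.03, 0.42, -0.39, 0.76, 0.0, -0.03]
pick 2 [-0.03, 0.42, -0.39, 0.76, 0.0, -0.46]
pick 2.5 [-0.03, 0.42, -0.39, 0.76, 0.0, -0.96]
place -1.82 [-0.54, 0.4, -0.24, 0.93, 0.0, 2.86]
place -1.5 [-0.54, 0.4, -0.24, 0.93, 0.0, 2.54]
place -1 [-0.54, 0.4, -0.24, 0.93, 0.0, 2.04]
place -0.5 [-0.54, 0.4, -0.24, 0.93, 0.0, 1.54]
place 0 [-0.54, 0.4, -0.24, 0.93, 0.0, 1.04]
place 0.5 [-0.54, 0.4, -0.24, 0.93, 0.0, 0.54]
place 1 [-0.54, 0.4, -0.24, 0.93, 0.0, 0.04]
place 1.32 [-0.54, 0.4, -0.24, 0.93, 0.0, -0.28]
place 1.57 [-0.54, 0.4, -0.24, 0.93, 0.0, -0.53]
place 2 [-0.54, 0.4, -0.24, 0.93, 0.0, -0.96]
place 2.5 [-0.54, 0.4, -0.24, 0.93, 0.0, -1.46]
key -1.82 [-0.52, 0.43, -0.12, 1.03, 0.0, 2.87]
key -1.5 [-0.52, 0.43, -0.12, 1.03, 0.0, 2.55]
key -1 [-0.52, 0.43, -0.12, 1.03, 0.0, 2.05]
key -0.5 [-0.52, 0.43, -0.12, 1.03, 0.0, 1.55]
key 0 [-0.52, 0.43, -0.12, 1.03, 0.0, 1.05]
key 0.5 [-0.52, 0.43, -0.12, 1.03, 0.0, 0.55]
key 1 [-0.52, 0.43, -0.12, 1.03, 0.0, 0.05]
key 1.32 [-0.52, 0.43, -0.12, 1.03, 0.0, -0.27]
key 1.57 [-0.52, 0.43, -0.12, 1.03, 0.0, -0.52]
key 2 [-0.52, 0.43, -0.12, 1.03, 0.0, -0.95]
key 2.5 [-0.52, 0.43, -0.12, 1.03, 0.0, -1.45]
```

Run:
```python
from h import *
q=quat(1.30);b=[.5245,-.0157]
robot.grip(.78)
robot.move_pose(b+[.12],q);robot.move_straight(b+[.012],speed=.15);robot.move_straight(b+[.003],speed=.03)
print(robot.current_force(),robot.current_eef_pos())
robot.grip(.3);print("open",robot.current_opening(),robot.current_force())
robot.move_straight(b+[.05],speed=.08);print(robot.current_opening(),robot.current_force(),robot.current_time_s())
robot.move_straight([.48,-.10,.19],speed=.25);robot.wait(.3)
print(robot.current_opening(),robot.current_force(),robot.current_time_s())
p=np.array(robot.current_eef_pos());print(p)
out=[]
for n,off in(("scene",0),("top",0)):
    im=robot.snapshot(n);u=proj(n,p).astype(int);x,y=u-[35,35]
    out.append(cv2.resize(im[max(y,0):y+70,x:x+70],(390,390),interpolation=2));print(n,x,y)
cv2.imwrite("pics/held.png",np.hstack(out))
```

```text
[-0.51528571  0.4864573  -0.24525144] [ 0.52438072 -0.01572409  0.00294177]
open 0.5055851202107033 [-1.80365111 -0.29375584  9.10907607]
0.5092377901447596 [-0.2895505   0.69165711 -1.98353919] 5.0083
0.5035963119266047 [-0.6068615  -0.09448092 -1.75776524] 6.1333
[ 0.47981651 -0.09946838  0.18912798]
scene 230 143
top 236 204
```

View pics/held.png

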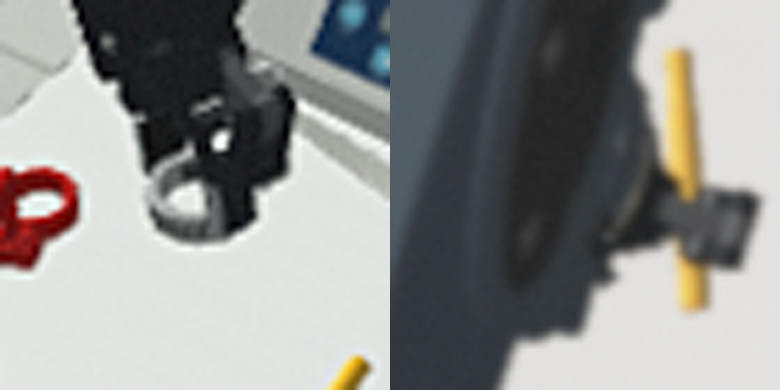

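The clamp is held: the wrist reads about 1.7 N, the opening is 43 mm, and the ring is level below the fingers in the scene crop. Next I go over the outlet and down under force watch.

Run:
```python
from h import *
o=[.4767,-.283]
robot.move_straight(o+[.14],speed=.25);robot.move_straight(o+[.096],speed=.1);robot.wait(.2)
f0=np.array(robot.current_force());print(f0)
z=.096
while z>.066:
    z-=.002;robot.move_straight(o+[z],speed=.03)
    f=np.array(robot.current_force())-f0;p=robot.current_eef_pos();m=robot.current_moment()
    print(round(z,3),f.round(1),np.round(p,4),np.round(m,2))
    if f[2]>14 or np.hypot(*f[:2])>8: break
print(robot.current_time_s(),robot.current_opening())
```

```text
[ 0.89865023  0.06817369 -2.5506019 ]
0.094 [-1.4 -0.4  0.7] [ 0.4767 -0.283   0.094 ] [ 0.05  0.04 -0.02]
0.092 [-1.  -0.4  0.7] [ 0.4766 -0.283   0.0918] [-0.02  0.01  0.01]
0.09 [-1.2  0.3  1.3] [ 0.4766 -0.2829  0.0898] [-0.01  0.05  0.01]
0.088 [-0.3  0.7  1.8] [ 0.4766 -0.283   0.0879] [ 0.02 -0.01 -0.  ]
0.086 [-0.4 -0.3  2.6] [ 0.4766 -0.283   0.0859] [-0.    0.02 -0.04]
0.084 [-0.8 -0.8  0.8] [ 0.4766 -0.2829  0.0839] [-0.01 -0.01  0.02]
0.082 [-0.3 -0.   0.8] [ 0.4766 -0.2829  0.0818] [-0.02  0.01 -0.01]
0.08 [-0.9  0.   1.2] [ 0.4766 -0.2829  0.0799] [ 0.02  0.05 -0.01]
0.078 [-0.6 -0.2  1.6] [ 0.4767 -0.2831  0.078 ] [-0.15  0.04 -0.  ]
0.076 [-2.2 -3.   1.3] [ 0.4767 -0.2832  0.076 ] [-0.34  0.09 -0.01]
0.074 [-1.1 -2.2  3.1] [ 0.4767 -0.2832  0.074 ] [-0.51  0.12  0.06]
0.072 [-1.5 -2.7  0. ] [ 0.4764 -0.2829  0.0716] [-0.58  0.07  0.05]
0.07 [-1.9 -2.8 -1.9] [ 0.4764 -0.2829  0.0695] [-0.68  0.07  0.03]
0.068 [-0.5 -3.3 -3.4] [ 0.4765 -0.2829  0.0676] [-0.59 -0.05 -0.01]
0.066 [-1.8 -3.1 -2.1] [ 0.4764 -0.2829  0.0657] [-0.48  0.2   0.02]
11.6833 0.5095913269865211
```

Run:
```python
from h import *
o=[.4765,-.2838];f0=np.array([0,0,-2.2])
z=.066;robot.move_straight(o+[z],speed=.02)
print(np.array(robot.current_force())-f0)
while z>.044:
    z-=.0015 if z>.053 else .0007
    robot.move_straight(o+[z],speed=.025)
    f=np.array(robot.current_force())-f0;p=robot.current_eef_pos();m=robot.current_moment()
    print(round(z,4),f.round(1),np.round(p,4),np.round(m,2))
    if f[2]>26 or np.hypot(*f[:2])>10: break
print(robot.current_time_s(),robot.current_opening())
p=np.array(robot.current_eef_pos());out=[]
for n in("scene","top"):
    im=robot.snapshot(n);cv2.imwrite(f"pics/{n}_seat.png",im);x,y=proj(n,p).astype(int)-[35,40];print(x,y)
    out.append(cv2.resize(im[y:y+70,x:x+70],(390,390),interpolation=2))
cv2.imwrite("pics/seat.png",np.hstack(out))
```

```text
[ 0.0147066   0.44094015 -0.99264372]
0.0645 [ 0.6  1.8 -0.6] [ 0.4765 -0.2837  0.0644] [ 0.17 -0.01  0.06]
0.063 [-0.4  0.7 -0.6] [ 0.4765 -0.2837  0.0629] [0.17 0.04 0.08]
0.0615 [ 0.4 -0.3 -3.3] [ 0.4764 -0.2837  0.0611] [0.07 0.01 0.06]
0.06 [ 0.4  0.2 -6.6] [ 0.4762 -0.2836  0.0594] [ 0.06 -0.08  0.09]
0.0585 [-0.9  0.5 -7.9] [ 0.4762 -0.2836  0.058 ] [ 0.1  -0.07  0.07]
0.057 [ 0.2  0.3 -6.5] [ 0.4764 -0.2837  0.0568] [0.06 0.02 0.04]
0.0555 [-0.2  0.2 -5.1] [ 0.4765 -0.2838  0.0554] [0.1  0.07 0.07]
0.054 [-0.4  1.2 -2. ] [ 0.4766 -0.2839  0.0541] [ 0.08  0.15 -0.04]
0.0525 [ 0.2 -0.1  1.1] [ 0.4768 -0.284   0.0527] [-0.03  0.   -0.03]
0.0518 [0.3 0.2 0.4] [ 0.4766 -0.2839  0.0518] [-0.04  0.01  0.08]
0.0511 [-0.4 -0.   0.9] [ 0.4765 -0.2838  0.051 ] [-0.03 -0.03  0.02]
0.0504 [-0.7  0.1 -0.9] [ 0.4764 -0.2838  0.0503] [-0.05  0.02  0.02]
0.0497 [-1.3  0.3  3.5] [ 0.4765 -0.2838  0.0499] [0.08 0.19 0.02]
0.049 [-2.5  0.9 10.2] [ 0.4766 -0.2839  0.0498] [ 0.3   0.57 -0.01]
0.0483 [-4.6  2.3 17.1] [ 0.4766 -0.2839  0.0497] [0.57 0.95 0.02]
0.0476 [-6.5  3.6 24.1] [ 0.4766 -0.2839  0.0496] [ 0.81  1.29 -0.02]
0.0469 [-8.5  5.1 31.7] [ 0.4767 -0.2839  0.0495] [1.09 1.65 0.01]
16.1833 0.5051329605726348
292 205
319 207
```

View pics/seat.png

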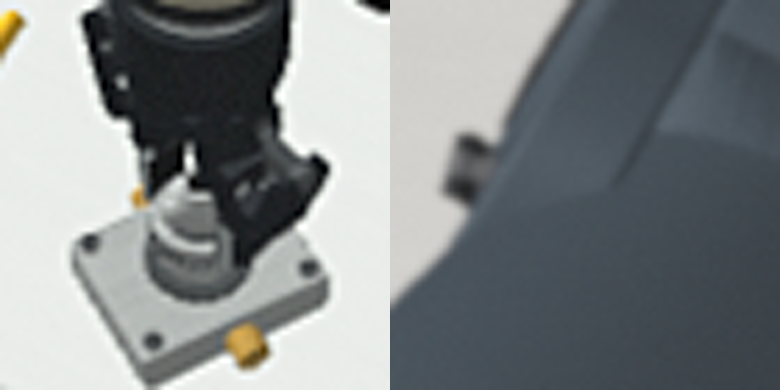

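Hard stop at TCP z=0.0498, against 0.049 expected for home, and the barbs snapped over earlier. Ease the push, let go, back off and look.

Run:
```python
from h import *
o=[.4766,-.2839]
robot.move_straight(o+[.0498],speed=.02);print(robot.current_force())
robot.grip(.78);robot.wait(.3);print(robot.current_force(),robot.current_eef_pos())
robot.move_straight(o+[.15],speed=.12)
robot.move_straight([.44,-.08,.2],speed=.3);robot.wait(.2)
s=robot.snapshot("scene");t=robot.snapshot("top")
cv2.imwrite("pics/scene_rel.png",s);cv2.imwrite("pics/top_rel.png",t);print(robot.current_time_s())
cv2.imwrite("pics/rel.png",np.hstack([cv2.resize(s[215:275,298:358],(390,390),interpolation=0),cv2.resize(t[217:277,326:386],(390,390),interpolation=0)]))
```

```text
[-1.41118688 -0.32684316  4.62832659]
[ 0.00662857  0.01248022 -0.03881062] [ 0.4766002  -0.28387044  0.04976145]
19.375
```

View pics/rel.png

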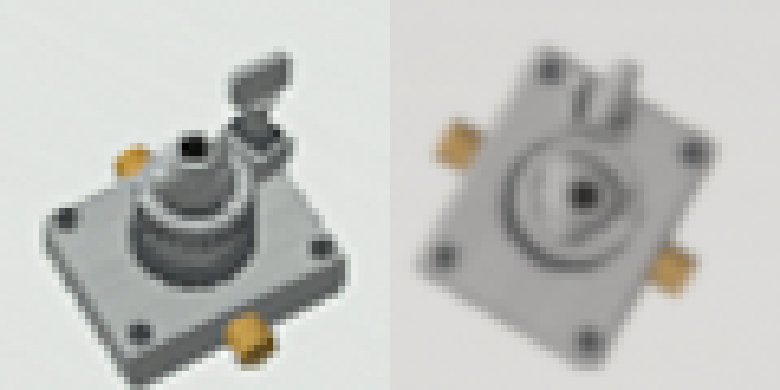

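The clamp sits flat on the shoulder, free of the fingers. The wing is at scene crop (261,80), i.e. px (337.7,226.8), and at top px (361.8,231). Now locate it and its direction.

Run:
```python
from h import *
S=lambda x,y:(x/6.5+298-.5,y/6.5+215-.5)
T=lambda x,y:((x-390)/6.5+326-.5,y/6.5+217-.5)
print("wing",onz("scene",S(261,80),.096),onz("top",T(626,95),.096))
a,b=onz("scene",S(230,77),.106),onz("scene",S(290,53),.106);print("top edge",a,b,np.arctan2(*(b-a)[1::-1]),np.linalg.norm(b-a))
a,b=onz("scene",S(232,105),.086),onz("scene",S(290,83),.086);print("bot edge",a,b,np.arctan2(*(b-a)[1::-1]),np.linalg.norm(b-a))
o=np.array([.4767,-.2835])
for y in(-.2,-.28,-.36): print(y,o+.035*np.array([np.cos(y),np.sin(y)]))
print("tip",onz("scene",S(191,148),.084),onz("top",T(583,195),.084))
a,b=onz("top",T(618,130),.106),onz("top",T(630,62),.106);print("top streak",a,b)
```

```text
wing [ 0.50958444 -0.29215151  0.096     ] [ 0.51199318 -0.29659827  0.096     ]
top edge [ 0.49766775 -0.28524496  0.106     ] [ 0.52003477 -0.29859254  0.106     ] -0.5380285365390475 0.026046918358472882
bot edge [ 0.49982889 -0.28517911  0.086     ] [ 0.52120025 -0.29864805  0.086     ] -0.5623536559293473 0.02526158049255829
-0.2 [ 0.51100233 -0.29045343]
-0.28 [ 0.51033694 -0.29317245]
-0.36 [ 0.50945639 -0.2958296 ]
tip [ 0.47504071 -0.28199422  0.084     ] [ 0.47701077 -0.28290465  0.084     ]
top streak [ 0.49858153 -0.29257018  0.106     ] [ 0.52260657 -0.29668634  0.106     ]
```

Run:
```python
import cv2,numpy as np
s=cv2.imread("pics/scene_rel.png");t=cv2.imread("pics/top_rel.png")
c=lambda im,x,y:cv2.normalize(cv2.resize(im[y:y+24,x:x+24],(390,390),interpolation=cv2.INTER_CUBIC),None,0,255,cv2.NORM_MINMAX)
cv2.imwrite("pics/wing.png",np.hstack([c(s,328,218),c(t,350,218)]))
```

```text
(no output)
```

View pics/wing.png

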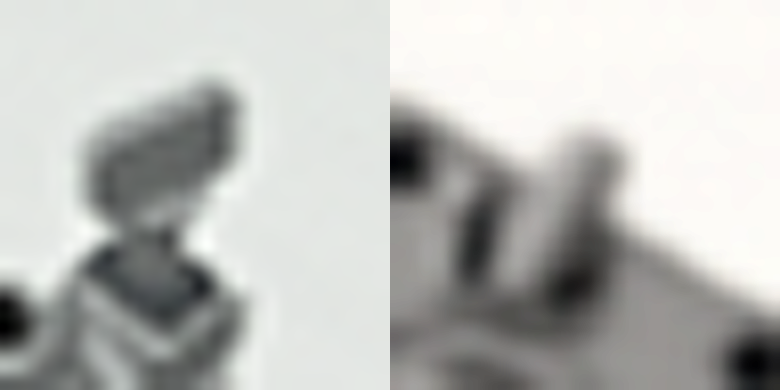

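Run:
```python
from h import *
k=[.5105,-.293];q=quat(1.15)
robot.grip(.45)
robot.move_pose(k+[.16],q);robot.move_straight(k+[.089],speed=.08);robot.wait(.2)
print(robot.current_force(),robot.current_moment())
robot.grip(0.0);robot.wait(.2)
print("closed",robot.current_opening(),np.round(robot.current_force(),1),np.round(robot.current_moment(),2),robot.current_time_s())
j=np.array(robot.current_qpos());print(j.round(3))
for i in range(8):
    j[5]+=.08;robot.move_j(j)
    m=np.mean([robot.current_moment() for _ in range(1)],0)
    print(i,round(j[5],2),np.round(m,3),np.round(robot.current_force(),1),round(robot.current_time_s(),2))
    if abs(m[2])>.25: break
```

```text
[ 0.30372868 -0.40729169 -0.2168622 ] [ 0.07189682 -0.01841744 -0.0291049 ]
closed 0.08258768265380231 [ 1.1  1.5 -1.1] [ 0.14 -0.28 -0.07] 22.4833
[-0.521  0.425 -0.115  1.031  0.    -0.1  ]
0 -0.02 [ 0.057 -0.01  -0.023] [-0.4  0.4  0.1] 22.73
1 0.06 [-0.058  0.049  0.021] [ 0.2  0.3 -0.3] 22.98
2 0.14 [-0.39  -0.033  0.079] [-0.1 -2.   0.3] 23.23
3 0.22 [-0.687  0.126  0.047] [ 0.4 -2.   0.6] 23.48
4 0.3 [-0.64   0.078  0.061] [-0.6 -3.4  0.4] 23.73
5 0.38 [-0.632  0.115  0.123] [-1.1 -3.   1.5] 23.98
6 0.46 [-0.598  0.049  0.075] [ 0.5 -2.7  2.6] 24.23
7 0.54 [-0.569  0.09   0.059] [ 0.6 -2.4  2.3] 24.48
```

The key is gripped (opening about 7 mm) and turning at about 0.08 N m. I'll carry on in smaller steps with averaged torque readings.

Run:
```python
from h import *
j=np.array(robot.current_qpos())
def M():
    a=[]
    for _ in range(4): robot.wait(.03);a.append(np.r_[robot.current_moment(),robot.current_force()])
    return np.mean(a,0)
while j[5]<2.3:
    j[5]+=.06;robot.move_j(j);m=M()
    print(round(j[5],2),m.round(2),round(robot.current_time_s(),2))
    if abs(m[2])>.22 or np.abs(m[3:]).max()>15: break
```

```text
0.6 [-0.66  0.07  0.06 -0.06 -2.63  2.67] 24.87
0.66 [-0.65  0.09  0.06  0.11 -2.46  3.29] 25.25
0.72 [-0.61  0.03  0.05  0.31 -2.42  3.47] 25.63
0.78 [-0.66  0.02  0.08  0.38 -2.44  3.97] 26.02
0.84 [-0.59 -0.02  0.09  0.79 -2.1   3.85] 26.4
0.9 [-0.49 -0.07  0.04  0.62 -1.81  4.03] 26.78
0.96 [-0.31 -0.06  0.02  0.89 -1.28  5.27] 27.17
1.02 [-0.31 -0.04  0.02  0.97 -1.01  5.11] 27.55
1.08 [-0.26 -0.03  0.04  1.01 -0.58  5.28] 27.93
1.14 [-0.31 -0.01  0.02  0.89 -1.38  5.45] 28.32
1.2 [-0.28  0.01 -0.02  0.91 -0.84  5.53] 28.7
1.26 [-0.3   0.02  0.01  0.98 -1.04  5.91] 29.08
1.32 [-0.32  0.04  0.02  0.88 -1.39  5.65] 29.47
1.38 [-0.33  0.05 -0.02  0.94 -1.04  5.04] 29.85
1.44 [-0.56  0.21  0.12 -0.5  -2.83  5.58] 30.23
1.5 [-0.48  0.19  0.    0.1  -1.75  5.77] 30.62
1.56 [-0.53  0.23  0.03  0.   -1.71  5.75] 31.0
1.62 [-0.5   0.19  0.05  0.45 -1.98  5.33] 31.38
1.68 [-0.54  0.19  0.05  0.04 -2.12  5.21] 31.77
1.74 [-0.6   0.2   0.07  0.3  -2.37  5.5 ] 32.15
1.8 [-0.63  0.21  0.09  0.16 -2.92  5.53] 32.53
1.86 [-0.62  0.2   0.09  0.35 -2.7   5.44] 32.92
1.92 [-0.64  0.19  0.14  0.84 -2.58  5.39] 33.3
1.98 [-0.62  0.17  0.14  0.84 -3.02  5.26] 33.68
2.04 [-0.66  0.17  0.15  0.6  -2.85  5.09] 34.07
2.1 [-0.64  0.15  0.19  0.12 -3.08  5.32] 34.45
2.16 [-0.64  0.12  0.2   0.87 -3.3   5.71] 34.83
2.22 [-0.68  0.18  0.22  0.79 -3.78  5.17] 35.22
```

Run:
```python
from h import *
j=np.array(robot.current_qpos())
def M():
    a=[]
    for _ in range(6): robot.wait(.03);a.append(np.r_[robot.current_moment(),robot.current_force()])
    return np.mean(a,0)
print(j[5])
while j[5]<2.75:
    j[5]+=.05;robot.move_j(j);m=M()
    print(round(j[5],2),m.round(2),round(robot.current_time_s(),2))
    if abs(m[2])>.265 or np.abs(m[3:]).max()>15: break
s=robot.snapshot("scene");t=robot.snapshot("top")
cv2.imwrite("pics/tight.png",np.hstack([cv2.resize(s[210:270,298:358],(390,390),interpolation=2),cv2.resize(t[217:277,326:386],(390,390),interpolation=2)]))
```

```text
2.212545497793216
2.26 [-0.52  0.1   0.24  0.64 -2.62  5.1 ] 35.67
2.31 [-0.6   0.12  0.3   0.94 -3.18  4.87] 36.12
```

View pics/tight.png

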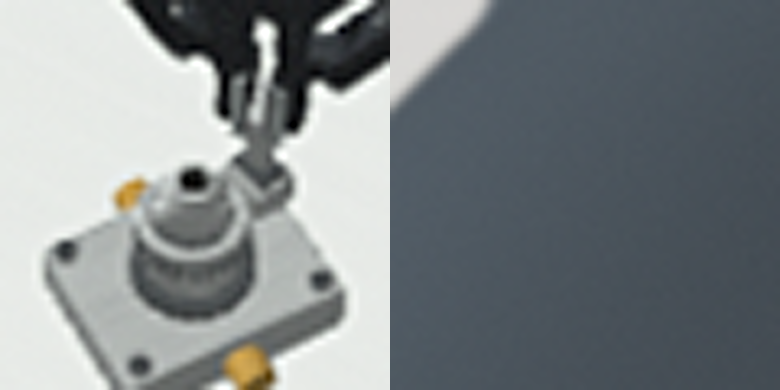

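The band is flat on the shoulder and the wing is still square between the pads. Torque is 0.24–0.30 N m, inside the snug range. Let go and check.

Run:
```python
from h import *
robot.grip(.45);robot.wait(.2);print(robot.current_force(),robot.current_moment())
p=np.array(robot.current_eef_pos());robot.move_straight([p[0],p[1],.17],speed=.1)
robot.move_straight([.44,-.08,.2],speed=.3);robot.wait(.2)
s=robot.snapshot("scene");t=robot.snapshot("top");print(robot.current_time_s())
cv2.imwrite("pics/scene_end.png",s);cv2.imwrite("pics/top_end.png",t)
cv2.imwrite("pics/end.png",np.hstack([cv2.resize(s[215:275,298:358],(390,390),interpolation=0),cv2.resize(t[217:277,326:386],(390,390),interpolation=0)]))
```

```text
[ 0.60503236 -0.87073046  0.19139968] [ 0.02091077 -0.00729636  0.01640706]
38.9833
```

View pics/end.png

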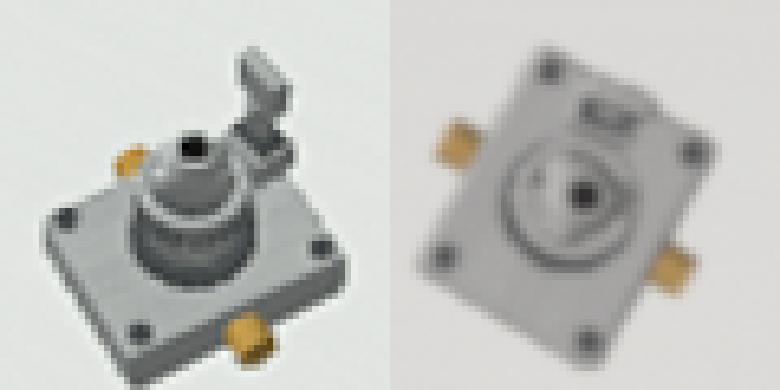

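Run:
```python
from h import *
S=lambda x,y:(x/6.5+298-.5,y/6.5+215-.5)
for P,Q,z in(((240,62),(280,95),.106),((262,48),(292,85),.106),((240,85),(268,112),.086)):
    a,b=onz("scene",S(*P),z),onz("scene",S(*Q),z);print(a,b,np.arctan2(*(b-a)[1::-1]),np.linalg.norm(b-a))
s=cv2.imread("pics/scene_end.png");t=cv2.imread("pics/top_end.png")
c=lambda im,x,y:cv2.normalize(cv2.resize(im[y:y+24,x:x+24],(390,390),interpolation=cv2.INTER_CUBIC),None,0,255,cv2.NORM_MINMAX)
cv2.imwrite("pics/wing2.png",np.hstack([c(s,328,218),c(t,350,218)]))
for d in (.31,-.4,-1.0,-1.57,.8):
    e=np.array([np.cos(d),np.sin(d),0])*.013;k=np.array([.5105,-.293,.106])
    print(d,[(((proj(n,k+sg*e)+.5)-np.array([a,b]))*16.25).round().tolist() for n,a,b in(("scene",328,218),("top",350,218)) for sg in(-1,1)])
```

```text
[ 0.50593989 -0.28465434  0.106     ] [ 0.50048989 -0.30581861  0.106     ] -1.8228298917366708 0.021854714414183223
[ 0.51635512 -0.28822023  0.106     ] [ 0.50706318 -0.30720833  0.106     ] -2.02589247586433 0.021139731493125237
[ 0.50986315 -0.28266955  0.086     ] [ 0.50441724 -0.29873209  0.086     ] -1.8976778816454771 0.01696062968595336
0.31 [[155.0, 174.0], [194.0, 46.0], [211.0, 313.0], [156.0, 135.0]]
-0.4 [[105.0, 147.0], [243.0, 72.0], [147.0, 308.0], [220.0, 140.0]]
-1.0 [[90.0, 110.0], [259.0, 109.0], [105.0, 272.0], [262.0, 176.0]]
-1.57 [[102.0, 74.0], [247.0, 145.0], [91.0, 221.0], [276.0, 226.0]]
0.8 [[196.0, 175.0], [153.0, 45.0], [250.0, 290.0], [117.0, 158.0]]
```

View pics/wing2.png

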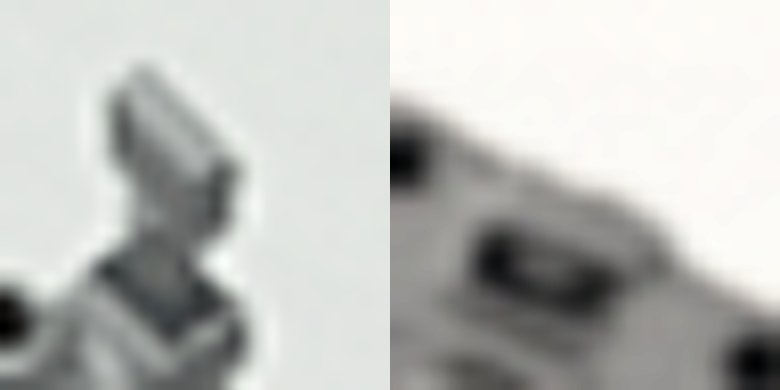

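The wing now points at about -1.85 rad. So the key turned about 1.4 rad, less than the gripper's 2.4 rad, and the pads slipped part of the way. I'll regrasp square on the wing and check the torque directly.

Run:
```python
from h import *
k=onz("scene",(175/16.25+327.5,122/16.25+217.5),.106)[:2]+[.0014,-.0012];print("key",k)
k=list(k);robot.grip(.33)
robot.move_pose(k+[.16],quat(-.28));robot.move_straight(k+[.086],speed=.08);robot.wait(.2)
def M():
    a=[]
    for _ in range(5): robot.wait(.03);a.append(np.r_[robot.current_moment(),robot.current_force()])
    return np.mean(a,0)
print(M().round(2),robot.current_eef_pos())
robot.grip(0.);print("closed",robot.current_opening(),M().round(2))
j=np.array(robot.current_qpos());j0=j[5]
for i in range(8):
    j[5]+=.03;robot.move_j(j);m=M();print(round(j[5]-j0,2),m.round(2),round(robot.current_opening(),3),round(robot.current_time_s(),2))
    if abs(m[2])>.22 or np.abs(m[3:]).max()>15:break
```

```text
key [ 0.50986149 -0.29554353]
[ 0.   -0.01 -0.02 -0.2  -0.   -0.05] [ 0.50991867 -0.29559594  0.08620513]
closed 0.08797755291406091 [ 0.01  0.48  0.08 -1.85 -0.06  5.69]
0.03 [-0.51  0.91  0.05 -2.82 -2.38  3.93] 0.086 42.79
0.06 [-0.68  1.21  0.04 -4.15 -2.39  5.51] 0.087 43.21
0.09 [-0.68  1.28  0.06 -4.64 -2.96  5.09] 0.087 43.62
0.12 [-0.66  1.27  0.06 -4.88 -2.85  5.17] 0.084 44.04
0.15 [-0.64  1.32  0.04 -5.1  -2.7   4.89] 0.09 44.46
0.18 [-0.61  1.36  0.06 -4.74 -2.49  5.3 ] 0.093 44.88
0.21 [-0.61  1.39  0.05 -5.36 -2.57  5.46] 0.091 45.29
0.24 [-0.61  1.41  0.05 -5.35 -2.53  5.37] 0.088 45.71
```

Good that I checked: the torque is only 0.05 N m, so it isn't snug yet. Carry on turning with a square grip, watching the opening for slip.

Run:
```python
from h import *
def M():
    a=[]
    for _ in range(3): robot.wait(.02);a.append(np.r_[robot.current_moment(),robot.current_force()])
    return np.mean(a,0)
j=np.array(robot.current_qpos());j0=j[5];pv=0
for i in range(16):
    j[5]+=.06;robot.move_j(j);m=M();print(round(j[5],2),m.round(2),round(robot.current_opening(),3),round(robot.current_time_s(),2))
    if (m[2]>.2 and pv>.15) or m[2]>.26 or np.abs(m[3:]).max()>15:break
    pv=m[2]
```

```text
1.62 [-0.5   1.24  0.04 -4.86 -2.09  5.14] 0.087 46.01
1.68 [-0.47  1.31  0.08 -4.58 -1.81  4.86] 0.087 46.31
1.74 [-0.43  1.37  0.08 -5.3  -1.94  5.63] 0.086 46.61
1.8 [-0.37  1.45  0.09 -5.8  -1.38  5.51] 0.086 46.91
1.86 [-0.32  1.52  0.12 -5.5  -1.54  5.63] 0.086 47.21
1.92 [-0.28  1.56  0.1  -6.28 -1.35  6.68] 0.087 47.51
1.98 [-0.19  1.61  0.15 -6.37 -1.46  6.73] 0.092 47.81
2.04 [-0.13  1.65  0.17 -6.24 -0.61  6.82] 0.086 48.11
2.1 [-0.13  1.66  0.17 -6.73 -0.48  7.12] 0.087 48.41
2.16 [-0.03  1.75  0.23 -6.8  -0.25  7.04] 0.085 48.71
```

Torque is again climbing at the same joint angles as before, which is suspicious. I'll take a held picture, then release and lift, and compare both in one view.

Run:
```python
from h import *
S=[robot.snapshot("scene")]
robot.grip(.33);S.append(robot.snapshot("scene"))
p=np.array(robot.current_eef_pos());print(p,robot.current_force())
robot.move_straight([p[0],p[1],.13],speed=.15);S.append(robot.snapshot("scene"))
robot.move_straight([p[0]-.02,p[1]+.10,.19],speed=.3);S.append(robot.snapshot("scene"));T=robot.snapshot("top");print(robot.current_time_s())
c=lambda im,x,y:cv2.normalize(cv2.resize(im[y:y+30,x:x+40],(390,292),interpolation=cv2.INTER_CUBIC),None,0,255,cv2.NORM_MINMAX)
cv2.imwrite("pics/cmp.png",np.vstack([np.hstack([c(S[0],318,214),c(S[1],318,214)]),np.hstack([c(S[3],318,214),c(T,340,214)])]))
for i,s in enumerate(S): cv2.imwrite(f"pics/cmp_s{i}.png",s)
```

```text
[ 0.50963164 -0.29560741  0.0863773 ] [ 0.53949212 -0.40056755 -0.25145742]
50.275
```

View pics/cmp.png

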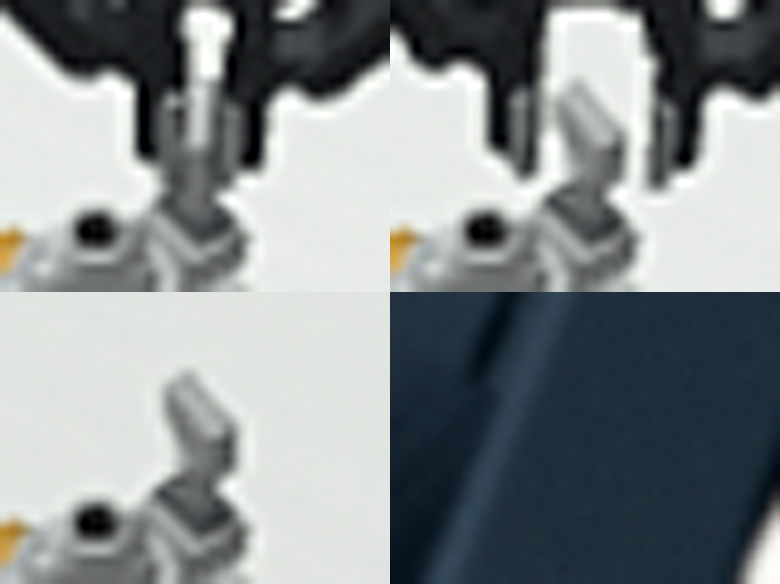

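The pictures show it: while held the wing is aligned with the pads, but on opening it springs back about 0.8 rad. The elastic wind-up kicks the key loose when the grip is let go under load. So this time I'll tighten, then unwind the wrist slowly until the wrist torque reaches zero, so the key's own friction carries the band, and only then open.

Run:
```python
from h import *
k=[.5088,-.2955];T=robot.current_time_s
robot.move_pose(k+[.125],quat(-.36));robot.move_straight(k+[.086],speed=.1);robot.grip(0.)
def M(n=2):
    a=[]
    for _ in range(n): robot.wait(.02);a.append(np.r_[robot.current_moment(),robot.current_force()])
    return np.mean(a,0)
j=np.array(robot.current_qpos());m=M();print("closed",round(j[5],2),m.round(2),round(T(),2));pv=0
while j[5]<2.6 and T()<59:
    j[5]+=.09 if m[2]<.18 else .05
    robot.move_j(j);m=M();print(round(j[5],2),m[2:].round(2),round(T(),2))
    if m[2]>.31 or (m[2]>.27 and pv>.24) or np.abs(m[3:]).max()>18:break
    pv=m[2]
print("unwind")
while T()<65:
    j[5]-=.035 if m[2]>.08 else .02
    robot.move_j(j);m=M(3);print(round(j[5],3),m[2:].round(3),round(T(),2))
    if m[2]<.005:break
```

```text
closed 1.4 [ 0.2   0.18  0.09 -0.72 -0.24  5.65] 52.03
1.49 [ 0.02 -1.92  0.99  1.81] 52.32
1.58 [ 0.06 -2.71  1.22  2.36] 52.6
1.67 [ 0.09 -4.12  0.48  3.42] 52.88
1.76 [ 0.08 -5.1   2.34  4.62] 53.17
1.85 [ 0.11 -5.26  2.42  4.74] 53.45
1.94 [ 0.14 -5.71  1.93  5.09] 53.73
2.03 [ 0.21 -6.31  2.64  5.52] 54.02
2.08 [ 0.17 -5.41  2.49  5.14] 54.3
2.17 [ 0.22 -6.17  2.94  5.71] 54.58
2.22 [ 0.2  -6.86  3.25  5.82] 54.87
2.27 [ 0.26 -7.08  3.73  6.7 ] 55.15
2.32 [ 0.28 -6.39  3.1   6.13] 55.43
unwind
2.29 [ 0.43  -6.548  2.815  5.676] 55.73
2.255 [ 0.419 -6.429  2.815  5.686] 56.03
2.22 [ 0.39  -6.366  2.987  5.658] 56.33
2.185 [ 0.363 -6.655  2.199  5.812] 56.63
2.15 [ 0.361 -5.551  2.435  5.595] 56.93
2.115 [ 0.349 -6.108  2.354  5.067] 57.23
2.08 [ 0.346 -6.027  2.461  5.696] 57.53
2.045 [ 0.334 -5.811  2.071  5.213] 57.83
2.01 [ 0.328 -5.797  1.97   5.056] 58.13
1.975 [ 0.357 -5.883  1.726  4.82 ] 58.43
1.94 [ 0.251 -5.77   2.158  5.219] 58.73
1.905 [ 0.31  -5.659  1.637  4.784] 59.03
1.87 [ 0.289 -5.874  1.529  4.756] 59.33
1.835 [ 0.283 -5.968  1.9    4.707] 59.63
1.8 [ 0.226 -4.935  1.769  4.756] 59.93
1.765 [ 0.218 -5.167  1.404  4.037] 60.23
1.73 [ 0.247 -5.067  0.782  4.131] 60.53
1.695 [ 0.223 -4.99   1.168  4.482] 60.83
1.66 [ 0.221 -5.011  1.456  4.422] 61.13
1.625 [ 0.203 -5.234  0.397  4.288] 61.43
1.59 [ 0.181 -4.883  0.483  4.5  ] 61.73
1.555 [ 0.16  -4.874  0.76   5.034] 62.03
1.52 [ 0.205 -5.599  0.876  5.027] 62.33
1.485 [ 0.126 -4.784  0.769  4.291] 62.63
1.45 [ 0.147 -4.603  1.06   4.637] 62.93
1.415 [ 0.126 -3.778  0.899  4.449] 63.23
1.38 [ 0.136 -3.161  0.627  4.15 ] 63.53
1.345 [ 0.118 -2.802  0.501  3.959] 63.83
1.31 [ 0.103 -2.561  0.362  3.966] 64.13
1.275 [ 0.083 -1.958  0.512  3.751] 64.43
1.24 [ 0.057 -0.976  0.591  4.114] 64.73
1.22 [-0.032  0.261  0.622  4.024] 65.03
```

Run:
```python
from h import *
T=robot.current_time_s
j=np.array(robot.current_qpos())
j[5]=2.2;robot.move_j(j);print(T(),np.round(robot.current_moment(),2))
j[5]=1.65;robot.move_j(j);print(T(),np.round(robot.current_moment(),2))
robot.grip(.33);print(T())
p=np.array(robot.current_eef_pos());robot.move_straight([p[0],p[1],.14],speed=.15)
s=robot.snapshot("scene");cv2.imwrite("pics/fin_s.png",s);print(T(),robot.current_force())
cv2.imwrite("pics/fin.png",cv2.resize(s[205:275,293:363],(560,560),interpolation=2))
```

```text
65.9667 [0.55 1.18 0.23]
66.5583 [0.08 0.79 0.18]
66.8917
67.4417 [-0.08677641  0.85444673  0.50865407]
```

View pics/fin.png

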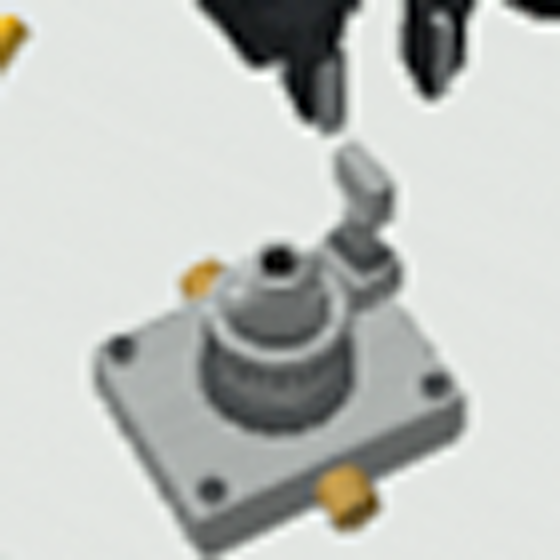

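The clamp is home, level and untouched, and the wing is back at its usual rest angle. Clock 67.4 s, so I'm handing it in.

Run:
```python
from bench import robot
robot.sign_off();print(robot.current_time_s())
```

```text
the job is handed in; nothing more can be done
the job is handed in; nothing more can be done
```

The clamp is on the outlet and the job is handed in at about 67.4 s, but I could not confirm that the band still grips snugly after I let go.

**Seating:** I slid the steel clamp over the barbs with little force. It came to a hard stop at the height expected for fully home, with a peak push of about 32 N. I then let go, and the pictures show it sitting flat on the shoulder. In the pictures I took, the marker and manifold have not moved; I did not check the other bystanders one by one.

**Tightening:** I turned the key clockwise three times until the wrist read about 0.23 to 0.30 N m, with a brief wind back to 2.2 rad at the end. I released it last with a slight unwind.

**Checks that failed or disagreed:**
- **Key springs back:** each time I let go, the wing turned back to about the same rest angle. It ended about 1.4 rad clockwise of its start, although the gripper had turned it up to 2.4 rad.
- **Low torque on regrasp:** when I took hold again, it read only about 0.05 N m before it climbed.
- **Torque readings uncertain:** readings while slowly unwinding were about 0.15 N m higher (up to 0.43) than while winding. The true peak may have been nearer 0.45 N m, above the snug range but below the overtight limit.
- **Slow unwind may have loosened it:** that unwind before the last turn ran to zero torque, so the final grip rests on the brief wind afterwards.

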